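# Seat a silver bar in the marking jig and snap the clamp over

### The job

At the jewellery counter, push the small silver bar along the marking jig with a fingertip until it is fully home against the end stop, and then push the clamp lever over past its centre so that it snaps down and its rubber foot holds the bar there. Only push: do not lift the bar off the jig, and leave the ring box, the jar and the bowl standing where they are.

Things in the scene. Friction and masses are not known exactly. Their poses are not given: they have to be found in the camera images.
- jig: Fixed grey-painted base plate, 220 x 90 x 15 mm, lying on the counter. Origin on the counter (z = 0); x along the jig from the open loading end to the clamp end, y across, z up. Plate spans x -100 to +120 mm, top at z = 15. Two dark steel side guides, 28 mm apart, each 10 mm thick and 12 mm high, stand on it from x = -20 to +20. All jig coordinates below are in mm in this frame.
- stop (a point): Centre of the end stop's face, at jig x = 20, y = 0, z = 21; axes as the jig's. The stop is a steel block 14 mm high, 48 mm wide, 10 mm thick. The bar is home when its front end is here.
- bar: Loose silver-coloured bar, 60 x 26 x 12 mm (x, y, z), about 0.2 kg, lying flat on the jig plate, its front part between the guides with 1 mm of play each side; its front end starts 15 to 38 mm short of the stop. Origin at the centre of its underside; x points along the jig to the stop. Slides with ordinary friction, 1 to 3 N.
- bar_front (a point): Centre of the bar's front end face (the end towards the stop), 30 mm from the bar's centre, 6 mm above its underside.
- bar_back (a point): Centre of the bar's rear end face, the one to push on; 30 mm behind the bar's centre, 6 mm above its underside. Even with the bar home it lies 20 mm outside the side guides, so a finger can be lowered to the plate behind it.
- lever_angle (a joint): Over-centre clamp lever's angle, rad. 0 = open: handle leans 0.55 away from the bar (to jig +x), foot arm up. Grows as the handle goes towards the bar (jig -x). 0.55 = handle upright, dead centre. About 1.1 = clamped, foot on the bar; stops at 1.16 with no bar. Spring: about 3 N level push at the knob starts it, less towards centre; past centre it snaps over by itself and presses with about 5 N.
- lever_knob (a point): Centre of the black ball knob (22 mm diameter) on the lever's 10 mm thick steel handle, 90 mm from the hinge. Open it stands at jig x = 97, y = 0, z = 116 mm; dead centre x = 50, z = 129; clamped x = 3, z = 116. There is free space all round it.
- lever: The one-piece clamp lever: 90 mm steel handle with ball knob, and a 50 mm foot arm ending in a black rubber foot (14 mm diameter, 12 mm long). Origin at the hinge; axes as the jig's when open, turning with the lever.
- foot (a point): Centre of the rubber foot's pressing face. Clamped, it stands on the bar at jig x = 0, z = 27; open, it is up at about jig x = 17, z = 78, clear of the bar.
- ring_box: Bystander: closed dark ring box, 54 x 54 x 42 mm, loose on the counter beside the jig; origin at the centre of its underside. Leave alone.
- jar: Bystander: small glass jar with a metal cap, 42 mm diameter, 55 mm high, loose on the counter beside the jig; origin at the centre of its underside. Leave alone.
- bowl: Bystander: small steel bowl, 72 mm diameter, 40 mm high, loose on the counter beside the jig; origin at the centre of its underside. Leave alone.
- hinge (a point): Lever's hinge centre, at jig x = 50, y = 0, z = 39, axis along the jig's y. It sits in a fixed dark steel bracket at jig x 34 to 66, y -16 to +16, up to z = 51.
Not all that is in view belongs to the job. Of the things that look like the bar, the middle-sized one is meant.

How it is judged:
By the outcome, as a careful person would: the job done as asked, in the order asked, and still so for the second after the job is handed in, with the robot touching nothing.
It also fails if it takes over 45 s, if anything falls off the work surface, if the arm or the gripper's body presses on something with over 40 N, if the wrist force passes 120 N, or if a joint passes its speed limit or range.

### The arm

A 6-joint arm with a two-finger parallel gripper is mounted at the origin on the work surface. World frame = base frame: x ahead of the robot, y to its left, z up, the work surface at z = 0. Lengths are in mm, angles in rad, forces in N, time in s.
With the tool pointing down it reaches from about 350 to 875 mm from the base axis. Payload 15.5 kg.
Tool frame: the origin (TCP) lies at the very end of the fingers, on their centre line; the grasp point (between the pads) lies 19 mm behind it; z points along the fingers, y is the direction in which the jaws open and shut (so a half turn about z gives the same grasp; the last joint's range is limited). The gripper opens to 85 mm and grips with 20 to 120 N. Pads are 22 mm wide; open, the fingers measure 114 mm over their backs; the gripper's body (76 mm by 85 mm) begins 54 mm behind the grasp point. The pads swing forward as they close: fully open they stand 13 mm farther back than shut.
Start: joints at [1.252, 0.494, 1.345, -0, 1.302, -0.096], TCP at [138.096, 609.554, 231.277] pointing down, gripper open.
Joint ranges: [-2.91, 2.91], [-0.82, 2.16], [0.22, 2.67], [-1.22, 4.37], [0.12, 2.79], [-3.08, 3.08]. Speed limits (rad/s): [1.89, 1.89, 2.57, 3.01, 3.01, 3.01].

### API

Orientations are given as a unit quaternion [w, x, y, z].
In Python, from rig import state, read_camera, calibration, close_job gives the robot as it stands.
- The arm moves only by the tool send_rows, never from a script. Its argument "increments" is one flat list of numbers, 7 for each row, row after row: the turn, a rotation vector about the tool's x, y, z in rad, then the shift along the tool's x, y, z in cm, then the opening, from -1 (shut) to 1 (fully open), so that 0 is half open. A call has exactly 5 rows; each row shifts and turns the commanded pose from where the row before left it, along the tool's axes as they then stand; what a row does not reach is not made up. A row lasts 1/8 s, in which the tool goes at most 62.5 mm and 10.7 degrees, less where a joint would pass 70% of its speed; a pose out of reach is approached as far as the arm can. A call is refused whole if a number of a shift passes 6.25 or a number of a turn 0.188, either way. A call with a gripper value outside its range is refused whole. The fingers move at their own pace and stop on an object; "force" is the grip in N (left out, the last holds). Time passes only in rows, so rows that do not move let the fingers close, or fill a call up. It gives the time, the measured TCP pose, the force and the opening at its end, in the units of the state.
- state(): the state, without advancing time (a new reading comes with each control period).
- read_camera(name): name is "scene" or "top"; returns (picture, depth): 480x640x3 uint8, red, green, blue; 480x640 float32, mm along the optical axis (not along the pixel's ray), 0 where there is no reading.
- calibration(name): a dict with "mtx" (3x3 intrinsics, pixels), "pose" (4x4, takes a point from camera to world coordinates). Camera axes: x right, y down, z forward; pixel columns grow to the right and rows downward; lengths in mm; the calibration is good to about 2 mm. A picture is of the moment at which its call begins. calibration takes no time and is no camera call.
- close_job(): hands the job in, once; it reports no verdict.
The state is a dict: "time": time; "qpos": joint angles; "joint_velocities": joint speeds; "joint_efforts": joint torques, N m; "ee_pos": TCP position; "eef_rot": TCP orientation; "ft_force": force on the tool from outside, world axes, zero at the start; "ft_torque": the same for the moment, N m; "width": opening from 0.0 (shut) to 1.0 (fully open).
Only numpy, scipy, OpenCV 4.12 (cv2) and the standard library are available. Lean on these libraries where they do the work, as an engineer would, in place of code of your own. Each camera call takes 0.05 s, during which the arm holds its last target.

## Working session

There is one attempt and no reset: what is moved stays moved. The work goes in short steps, Python scripts to look and compute and a tool call to move; the robot and the scene stay as the last step left them, time stands still between calls to the robot, and variables do not carry over. Pictures are saved under pics/ and viewed, and the job is handed in when it is done.

Besides the shell and the picture viewer there is one more tool, called as a command line: name --argument value ..., lists and objects as JSON in quotes. send_rows: Moves the arm, as the interface text tells. Its arguments: {"type":"object","properties":{"increments":{"type":"array","items":{"type":"number"}},"force":{"type":"number"}},"required":["increments"]}

```bash
ls; mkdir -p pics; python3 - <<'E'
from rig import state, read_camera, calibration
import cv2,numpy as np
for n in ("scene","top"):
    p,d=read_camera(n); cv2.imwrite(f"pics/{n}0.png",p[:,:,::-1]); np.save(f"pics/{n}0.npy",d)
    c=calibration(n); print(n,np.round(c["mtx"],1).tolist(),np.round(c["pose"],3).tolist())
s=state(); print({k:np.round(v,3).tolist() for k,v in s.items()})
E
```

```text
pics
scene [[538.1, 0.0, 320.9], [0.0, 538.1, 249.4], [0.0, 0.0, 1.0]] [[0.882, 0.326, -0.341, 811.942], [0.472, -0.588, 0.658, -478.375], [0.014, -0.741, -0.672, 620.32], [0.0, 0.0, 0.0, 1.0]]
top [[553.4, 0.0, 320.1], [0.0, 553.4, 246.2], [0.0, 0.0, 1.0]] [[-0.211, -0.956, 0.203, 370.292], [-0.977, 0.208, -0.038, 80.704], [-0.006, -0.207, -0.978, 855.729], [0.0, 0.0, 0.0, 1.0]]
{'time': 0.1, 'qpos': [1.253, 0.494, 1.346, 0.0, 1.303, -0.096], 'joint_velocities': [-0.002, -0.002, -0.001, 0.001, 0.002, -0.0], 'joint_efforts': [0.002, -88.359, -38.456, -0.0, 0.005, 0.0], 'ee_pos': [137.975, 609.236, 230.747], 'eef_rot': [-0.0, 0.111, 0.994, -0.001], 'ft_force': [0.391, -0.383, 0.178], 'ft_torque': [0.007, 0.018, 0.002], 'width': 1.002}
```

View pics/scene0.png

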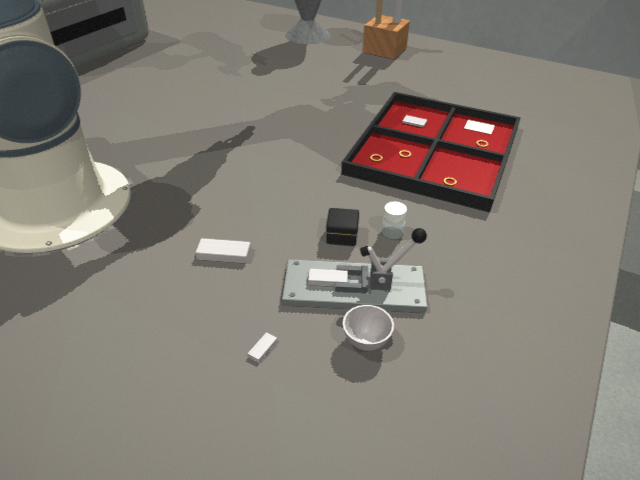

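View pics/top0.png

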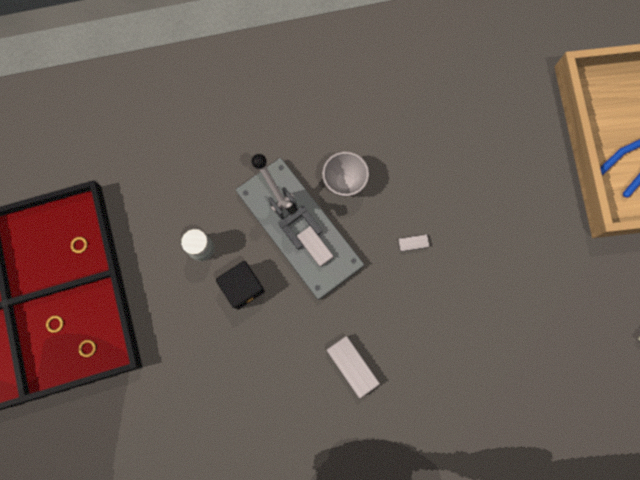

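The scene view shows the jig near (355,285), with the bar on it at (328,277) and the knob at (419,236). In the top view the plate is at (300,228), the bar at (315,245), the knob at (259,161), the ring box at (240,284), the jar at (195,243) and the bowl at (345,174). The larger and smaller lookalike bars lie off the jig.

```bash
cat > h.py <<'E'
from rig import state, read_camera, calibration
import cv2,numpy as np
def ray(n,uv,z):
    c=calibration(n);K=np.array(c["mtx"]);T=np.array(c["pose"])
    uv=np.atleast_2d(np.float64(uv));d=(np.linalg.inv(K)@np.c_[uv,np.ones(len(uv))].T).T@T[:3,:3].T
    o=T[:3,3];t=(z-o[2])/d[:,2];return o+d*t[:,None]
def proj(n,P):
    c=calibration(n);K=np.array(c["mtx"]);T=np.linalg.inv(np.array(c["pose"]))
    q=np.atleast_2d(P)@T[:3,:3].T+T[:3,3];q=q@K.T;return q[:,:2]/q[:,2:]
def tri(uvs):
    A=np.zeros((3,3));b=np.zeros(3);L=[]
    for n,uv in uvs.items():
        p=ray(n,uv,0)[0];o=np.array(calibration(n)["pose"])[:3,3];d=(p-o)/np.linalg.norm(p-o)
        M=np.eye(3)-np.outer(d,d);A+=M;b+=M@o;L.append((o,d))
    x=np.linalg.solve(A,b);return x,[np.linalg.norm(np.cross(x-o,d)) for o,d in L]
E
python3 - <<'E'
from h import *
for n,roi in (("top",(225,150,375,305)),("scene",(275,225,435,315))):
    im=cv2.imread(f"pics/{n}0.png");x0,y0,x1,y1=roi
    b,g,r=[im[...,i].astype(int) for i in range(3)]
    for (u,v) in ([(260,200),(315,245),(330,285),(200,300)] if n=="top" else [(300,290),(328,277),(405,290),(350,380)]): print(n,(u,v),im[v,u])
    m=((g-r>3)&(g>70)).astype(np.uint8)*255
    mm=np.zeros_like(m);mm[y0:y1,x0:x1]=m[y0:y1,x0:x1]
    cv2.imwrite(f"pics/{n}_m.png",mm)
    big=cv2.resize(im[y0:y1,x0:x1],None,fx=5,fy=5,interpolation=cv2.INTER_CUBIC)[:600,:800]
    cv2.imwrite(f"pics/{n}_big.png",big)
    cs,_=cv2.findContours(mm,cv2.RETR_EXTERNAL,cv2.CHAIN_APPROX_NONE)
    c=max(cs,key=cv2.contourArea);print(cv2.contourArea(c))
    P=ray(n,c[:,0,:],15)[:,:2].astype(np.float32)
    rc=cv2.minAreaRect(P);print(n,rc,cv2.boxPoints(rc).round(1).tolist())
E
```

```text
top (260, 200) [129 131 132]
top (315, 245) [182 186 203]
top (330, 285) [127 134 133]
top (200, 300) [ 86  97 106]
2.0
top ((484.19366455078125, 47.70521926879883), (3.2474215030670166, 3.261362314224243), 32.482662200927734) [[481.8999938964844, 48.20000076293945], [483.70001220703125, 45.5], [486.3999938964844, 47.20000076293945], [484.70001220703125, 50.0]]
scene (300, 290) [179 185 180]
scene (328, 277) [236 241 245]
scene (405, 290) [201 209 203]
scene (350, 380) [89 94 96]
3842.0
scene ((588.7034912109375, 67.58442687988281), (218.9572296142578, 99.89717864990234), 24.898279190063477) [[468.3999938964844, 66.80000305175781], [510.3999938964844, -23.799999237060547], [709.0, 68.4000015258789], [667.0, 159.0]]
```

View pics/top_big.png

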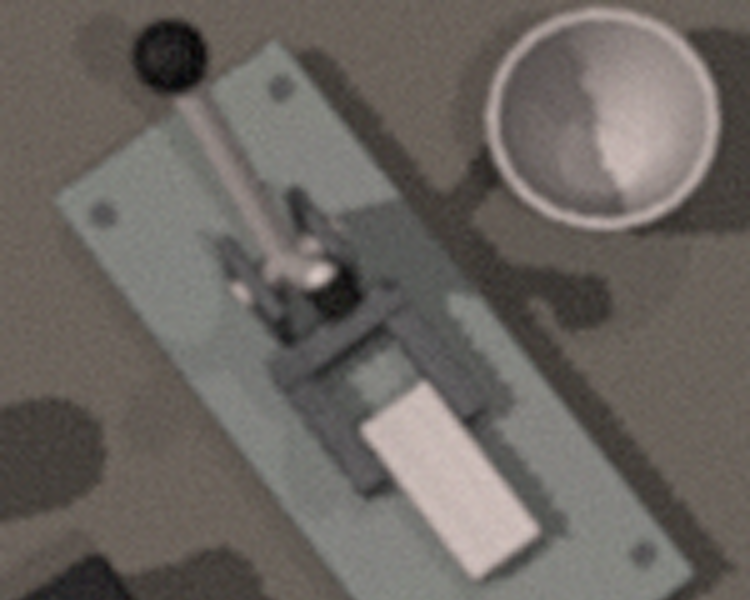

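View pics/scene_big.png

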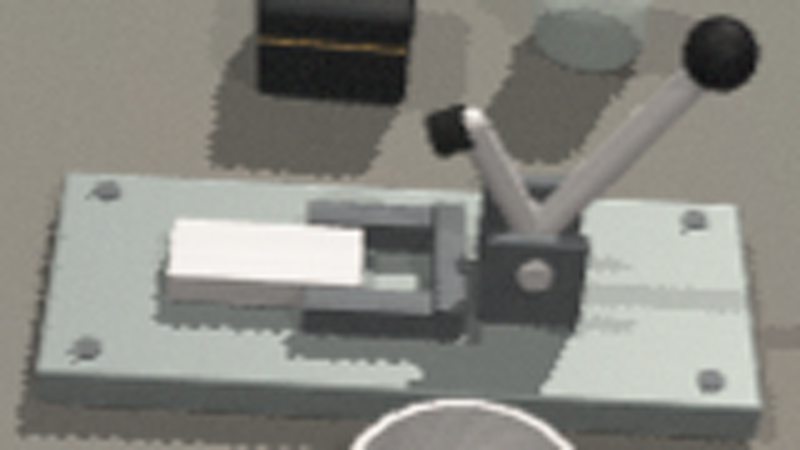

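```bash
python3 - <<'E'
from h import *
n="top";im=cv2.imread("pics/top0.png")
b,g,r=[im[...,i].astype(int) for i in range(3)]
x0,y0,x1,y1=225,150,375,305
m=((r-b<10)&(g>95)).astype(np.uint8)*255
mm=np.zeros_like(m);mm[y0:y1,x0:x1]=m[y0:y1,x0:x1]
cs,_=cv2.findContours(mm,cv2.RETR_EXTERNAL,cv2.CHAIN_APPROX_NONE)
for c in sorted(cs,key=cv2.contourArea)[-3:]:
    print(cv2.contourArea(c),cv2.boundingRect(c));P=ray(n,c[:,0,:],15)[:,:2].astype(np.float32)
    rc=cv2.minAreaRect(P);print(rc,cv2.boxPoints(rc).round(1).tolist())
m2=((r-b>=12)&(g>150)).astype(np.uint8)*255
mm=np.zeros_like(m);mm[y0:y1,x0:x1]=m2[y0:y1,x0:x1]
cs,_=cv2.findContours(mm,cv2.RETR_EXTERNAL,cv2.CHAIN_APPROX_NONE)
c=max(cs,key=cv2.contourArea);print("bar",cv2.boundingRect(c))
rc=cv2.minAreaRect(ray(n,c[:,0,:],27)[:,:2].astype(np.float32));print(rc,cv2.boxPoints(rc).round(1).tolist())
# scene bar top
im=cv2.imread("pics/scene0.png");mm=(im.min(2)>225).astype(np.uint8)*255;mm[:, :295]=0;mm[:265]=0;mm[300:]=0;mm[:,365:]=0
cs,_=cv2.findContours(mm,cv2.RETR_EXTERNAL,cv2.CHAIN_APPROX_NONE)
c=max(cs,key=cv2.contourArea);print("bar scene",cv2.boundingRect(c))
rc=cv2.minAreaRect(ray("scene",c[:,0,:],27)[:,:2].astype(np.float32));print(rc,cv2.boxPoints(rc).round(1).tolist())
x,e=tri({"scene":(419,236),"top":(259,161)});print("knob",x,e)
E
```

```text
99.5 (294, 219, 15, 14)
((583.7509155273438, 69.75704956054688), (15.864282608032227, 19.21570587158203), 23.98333740234375) [[572.5999755859375, 75.30000305175781], [580.4000244140625, 57.79999923706055], [594.9000244140625, 64.19999694824219], [587.0999755859375, 81.80000305175781]]
668.5 (266, 158, 39, 42)
((664.3319702148438, 83.23574829101562), (66.8939208984375, 38.77953338623047), 23.188982009887695) [[626.0, 87.9000015258789], [641.2000122070312, 52.20000076293945], [702.7000122070312, 78.5999984741211], [687.4000244140625, 114.19999694824219]]
4037.0 (236, 172, 127, 127)
((583.6759033203125, 74.75517272949219), (219.62399291992188, 90.15858459472656), 24.866308212280273) [[465.1000061035156, 69.5], [503.0, -12.300000190734863], [702.2999877929688, 80.0], [664.4000244140625, 161.8000030517578]]
bar (298, 227, 34, 38)
((545.235107421875, 56.601627349853516), (58.26154708862305, 24.941335678100586), 24.972400665283203) [[513.5999755859375, 55.599998474121094], [524.0999755859375, 33.0], [576.9000244140625, 57.599998474121094], [566.4000244140625, 80.19999694824219]]
bar scene (309, 269, 38, 13)
((548.0308837890625, 55.48416519165039), (57.68362045288086, 23.506567001342773), 23.59305191040039) [[516.9000244140625, 54.70000076293945], [526.2999877929688, 33.20000076293945], [579.2000122070312, 56.29999923706055], [569.7999877929688, 77.80000305175781]]
knob [664.43696706 110.77238419 113.60493523] [np.float64(1.2143677375251525), np.float64(1.2143677375251762)]
```

send_rows --increments '[0, 0, -0.164, 0, 0, 0, -1, 0, 0, -0.164, 0, 0, 0, -1, 0, 0, -0.164, 0, 0, 0, -1, 0, 0, -0.164, 0, 0, 0, -1, 0, 0, 0, 0, 0, 0, -1]' --force 60

```text
time: 0.72
ee_pos: [138.0, 609.4, 231.0]
eef_rot: [-0.0, -0.215, 0.977, -0.0]
ft_force: [0.2, 0.1, -0.3]
width: 0.001
```

```bash
cat >> h.py <<'E'
from scipy.spatial.transform import Rotation as R
YAW=np.deg2rad(24.87);C,S=np.cos(YAW),np.sin(YAW);O=np.array([574.6,70.6,0])
def j2w(p): x,y,z=p;return O+[C*x-S*y,S*x+C*y,z]
def w2j(p): d=np.array(p)-O;return np.array([C*d[0]+S*d[1],-S*d[0]+C*d[1],d[2]])
def rep(target=None):
    s=state();q=s["eef_rot"];r=R.from_quat([q[1],q[2],q[3],q[0]])
    print("t",round(float(s["time"]),2),"jig",w2j(s["ee_pos"]).round(1),"F",np.round(s["ft_force"],1),"w",round(float(s["width"]),2))
    Rj=R.from_euler("z",-YAW)*r;print("tool axes in jig (cols)\n",Rj.as_matrix().round(3),"q",np.round(s["qpos"],2))
    if target is not None: print("shift cm in tool:",(r.inv().apply(j2w(target)-s["ee_pos"])/10).round(2))
E
python3 -c "
from h import *
rep((-88,0,150))"
```

```text
t 0.72 jig [-169.5  672.4  231. ] F [ 0.2  0.1 -0.3] w 0.0
tool axes in jig (cols)
 [[-1.     0.002 -0.   ]
 [ 0.002  1.    -0.   ]
 [ 0.    -0.    -1.   ]] q [ 1.25  0.49  1.35  0.    1.3  -0.75]
shift cm in tool: [ -8.26 -67.23   8.12]
```

send_rows --increments '[0, 0, 0, -0.6, -4.8, 0, -1, 0, 0, 0, -0.6, -4.8, 0, -1, 0, 0, 0, -0.6, -4.8, 0, -1, 0, 0, 0, -0.6, -4.8, 0, -1, 0, 0, 0, -0.6, -4.8, 0, -1]'

```text
time: 1.35
ee_pos: [266.6, 402.9, 231.3]
eef_rot: [0.0, -0.213, 0.977, -0.0]
ft_force: [1.2, -0.2, 0.5]
width: -0.002
```

send_rows --increments '[0, 0, 0, -0.6, -4.8, 0, -1, 0, 0, 0, -0.6, -4.8, 0, -1, 0, 0, 0, -0.6, -4.8, 0, -1, 0, 0, 0, -0.6, -4.8, 0, -1, 0, 0, 0, -0.6, -4.8, 0, -1]'

```text
time: 1.98
ee_pos: [394.7, 197.7, 231.4]
eef_rot: [0.0, -0.213, 0.977, 0.0]
ft_force: [1.1, 0.2, -0.6]
width: 0.002
```

send_rows --increments '[0, 0, 0, -0.5, -4.8, 0, -1, 0, 0, 0, -0.5, -4.8, 0, -1, 0, 0, 0, -0.5, -4.8, 0, -1, 0, 0, 0, -0.5, -4.8, 0, -1, 0, 0, 0, 0, 0, 0, -1]'

```text
time: 2.6
ee_pos: [494.3, 30.7, 231.1]
eef_rot: [0.0, -0.211, 0.977, -0.0]
ft_force: [-0.6, 0.4, -0.2]
width: 0.003
```

```bash
python3 -c "
from h import *
rep((-88,0,60))
for n in ('top','scene'):
    p,d=read_camera(n); cv2.imwrite(f'pics/{n}1.png',p[:,:,::-1])"
```

```text
t 2.6 jig [-89.6  -2.4 231.1] F [-0.6  0.4 -0.2] w 0.0
tool axes in jig (cols)
 [[-1.     0.009  0.   ]
 [ 0.009  1.    -0.001]
 [-0.    -0.001 -1.   ]] q [-0.06  0.31  1.66 -0.    1.17 -2.05]
shift cm in tool: [-0.16  0.25 17.11]
```

send_rows --increments '[0, 0, 0, 0.1, 0.2, 4, -1, 0, 0, 0, 0, 0, 4, -1, 0, 0, 0, 0, 0, 4, -1, 0, 0, 0, 0, 0, 4, -1, 0, 0, 0, 0, 0, 1.6, -1]'

```text
time: 3.32
ee_pos: [489.4, 35.8, 53.5]
eef_rot: [-0.001, -0.214, 0.977, 0.0]
ft_force: [-0.2, -0.3, 0.3]
width: -0.005
```

```bash
python3 -c "
from h import *
rep((-88,0,20))
a=[]
for n in ('top','scene'):
    p,d=read_camera(n); cv2.imwrite(f'pics/{n}2.png',p[:,:,::-1]);a.append(p[:,:,::-1])
cv2.imwrite('pics/two2.png',cv2.resize(np.hstack([a[0][130:350,200:420],a[1][130:350,250:470]]),None,fx=1.8,fy=1.8,interpolation=cv2.INTER_CUBIC))"
```

```text
t 3.33 jig [-91.9   4.2  53.5] F [-0.2 -0.3  0.3] w -0.0
tool axes in jig (cols)
 [[-1.     0.002 -0.003]
 [ 0.002  1.     0.001]
 [ 0.003  0.001 -1.   ]] q [-0.05  0.58  1.85  0.    0.72 -2.05]
shift cm in tool: [-0.4  -0.43  3.35]
```

View pics/two2.png

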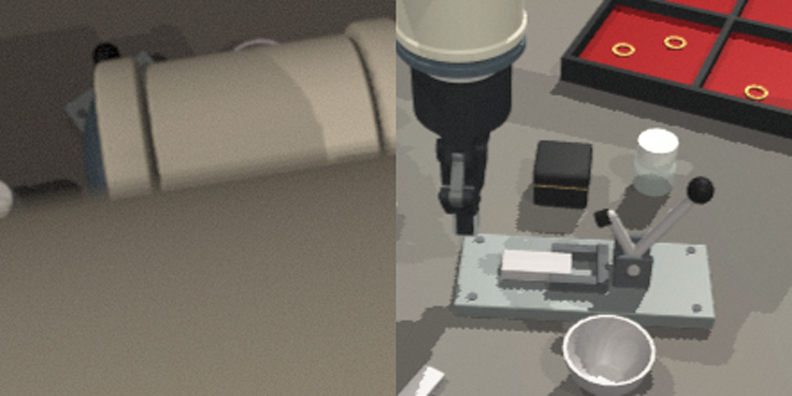

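The scene crop shows the closed fingertip (≈(464,232) in the crop) above the plate's open end, clear of the bar's rear at (502,265). The arm hides the jig in the top view.

send_rows --increments '[0, 0, 0, -0.2, -0.4, 0, -1, 0, 0, 0, 0, 0, 1.5, -1, 0, 0, 0, 0, 0, 1.2, -1, 0, 0, 0, 0, 0, 0.6, -1, 0, 0, 0, 0, 0, 0, -1]'

```text
time: 4.05
ee_pos: [494.1, 31.8, 21.8]
eef_rot: [-0.001, -0.215, 0.977, 0.0]
ft_force: [1.2, -0.1, -0.2]
width: -0.001
```

```bash
python3 -c "
from h import *
rep((-51,0,19))
a=[]
for n in ('scene',):
    p,d=read_camera(n); cv2.imwrite('pics/s3.png',cv2.resize(p[170:350,250:450,::-1],None,fx=3,fy=3,interpolation=cv2.INTER_CUBIC))"
```

```text
t 4.05 jig [-89.3  -1.3  21.8] F [ 1.2 -0.1 -0.2] w -0.0
tool axes in jig (cols)
 [[-1.     0.001 -0.001]
 [ 0.001  1.     0.001]
 [ 0.001  0.001 -1.   ]] q [-0.06  0.64  1.86 -0.    0.64 -2.06]
shift cm in tool: [-3.83  0.14  0.27]
```

View pics/s3.png

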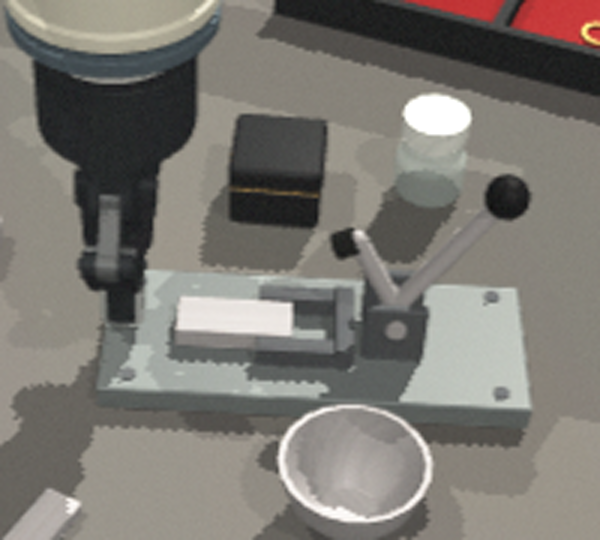

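send_rows --increments '[0, 0, 0, -0.4, 0.1, 0.1, -1, 0, 0, 0, -0.4, 0, 0.1, -1, 0, 0, 0, -0.4, 0, 0, -1, 0, 0, 0, -0.4, 0, 0, -1, 0, 0, 0, -0.3, 0, 0, -1]'

```text
time: 4.72
ee_pos: [511.3, 40.8, 20.3]
eef_rot: [-0.0, -0.215, 0.977, 0.0]
ft_force: [-3.7, -2.0, 1.5]
width: 0.001
```

send_rows --increments '[0, 0, 0, -0.3, 0, 0, -1, 0, 0, 0, -0.3, 0, 0, -1, 0, 0, 0, -0.2, 0, 0, -1, 0, 0, 0, -0.2, 0, 0, -1, 0, 0, 0, 0, 0, 0, -1]'

```text
time: 5.35
ee_pos: [520.8, 45.0, 20.3]
eef_rot: [0.0, -0.215, 0.977, -0.0]
ft_force: [-0.5, -0.4, 0.2]
width: 0.004
```

```bash
python3 -c "
from h import *
rep((-51,0,19))
a=[]
for n in ('scene',):
    p,d=read_camera(n); cv2.imwrite('pics/s4.png',cv2.resize(p[170:350,250:450,::-1],None,fx=3,fy=3,interpolation=cv2.INTER_CUBIC))"
```

```text
t 5.35 jig [-59.6  -0.6  20.3] F [-0.5 -0.4  0.2] w 0.0
tool axes in jig (cols)
 [[-1.     0.001  0.   ]
 [ 0.001  1.    -0.   ]
 [-0.    -0.    -1.   ]] q [-0.03  0.66  1.79  0.    0.69 -2.03]
shift cm in tool: [-0.86  0.06  0.13]
```

View pics/s4.png

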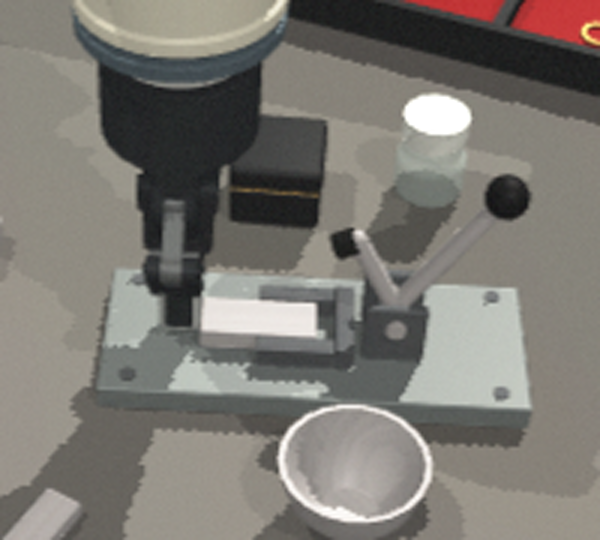

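The bar has moved: its front is now about (320,320) in the crop, roughly 10 mm short of the stop.

send_rows --increments '[0, 0, 0, -0.2, 0, 0, -1, 0, 0, 0, -0.2, 0, 0, -1, 0, 0, 0, -0.2, 0, 0, -1, 0, 0, 0, -0.1, 0, 0, -1, 0, 0, 0, 0, 0, 0, -1]'

```text
time: 6.02
ee_pos: [527.0, 47.9, 20.3]
eef_rot: [0.0, -0.215, 0.977, -0.0]
ft_force: [0.0, 0.8, -0.3]
width: -0.001
```

send_rows --increments '[0, 0, 0, -0.1, 0, 0, -1, 0, 0, 0, -0.05, 0, 0, -1, 0, 0, 0, -0.05, 0, 0, -1, 0, 0, 0, -0.05, 0, 0, -1, 0, 0, 0, 0, 0, 0, -1]'

```text
time: 6.65
ee_pos: [529.1, 48.9, 20.3]
eef_rot: [0.0, -0.215, 0.977, -0.0]
ft_force: [-1.5, -0.5, 0.5]
width: -0.001
```

```bash
python3 -c "
from h import *
rep((-51,0,19))
a=[]
for n in ('scene',):
    p,d=read_camera(n); cv2.imwrite('pics/s5.png',cv2.resize(p[230:330,300:430,::-1],None,fx=6,fy=6,interpolation=cv2.INTER_CUBIC))"
```

```text
t 6.65 jig [-50.4  -0.6  20.3] F [-1.5 -0.5  0.5] w -0.0
tool axes in jig (cols)
 [[-1.     0.001  0.   ]
 [ 0.001  1.    -0.   ]
 [-0.    -0.    -1.   ]] q [-0.02  0.67  1.77  0.    0.7  -2.02]
shift cm in tool: [0.06 0.06 0.13]
```

View pics/s5.png

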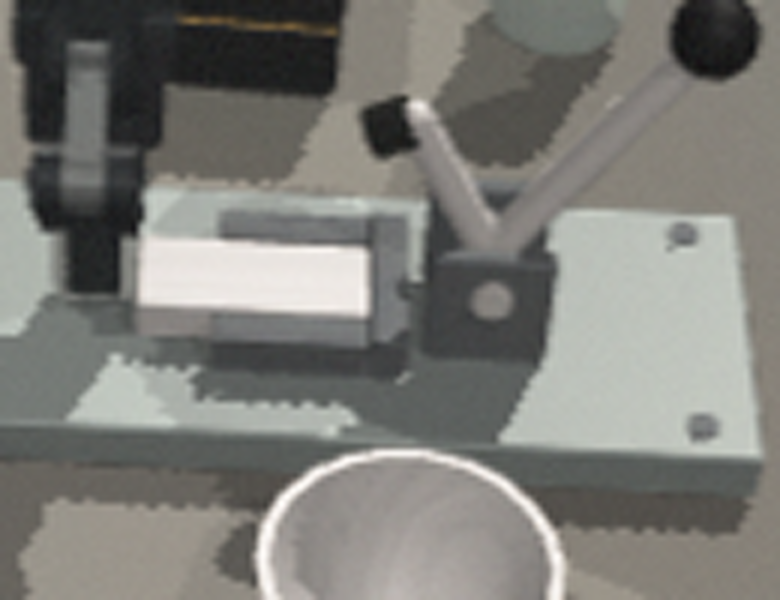

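The bar's front edge (≈(368,280)) is at or very near the stop face. I'll keep pushing until the force rises and confirms contact.

send_rows --increments '[0, 0, 0, -0.05, 0, 0, -1, 0, 0, 0, -0.05, 0, 0, -1, 0, 0, 0, -0.05, 0, 0, -1, 0, 0, 0, 0, 0, 0, -1, 0, 0, 0, 0, 0, 0, -1]'

```text
time: 7.32
ee_pos: [529.4, 49.2, 20.2]
eef_rot: [-0.001, -0.215, 0.977, 0.0]
ft_force: [-6.6, -6.2, 4.0]
width: 0.0
```

```bash
python3 -c "
from h import *
rep((-51,0,19))"
```

```text
t 7.33 jig [-50.   -0.4  20.2] F [-6.6 -6.2  4. ] w 0.0
tool axes in jig (cols)
 [[-1.     0.001 -0.002]
 [ 0.001  1.     0.   ]
 [ 0.002  0.    -1.   ]] q [-0.02  0.67  1.77 -0.    0.71 -2.02]
shift cm in tool: [0.1  0.04 0.12]
```

send_rows --increments '[0, 0, 0, -0.05, 0, 0, -1, 0, 0, 0, -0.05, 0, 0, -1, 0, 0, 0, 0, 0, 0, -1, 0, 0, 0, 0, 0, 0, -1, 0, 0, 0, 0, 0, 0, -1]'

```text
time: 7.95
ee_pos: [529.5, 49.3, 20.1]
eef_rot: [-0.002, -0.215, 0.977, 0.0]
ft_force: [-11.2, -10.3, 8.7]
width: -0.003
```

```bash
python3 -c "
from h import *
rep((-80,0,20))"
```

```text
t 7.95 jig [-49.9  -0.3  20.1] F [-11.2 -10.3   8.7] w -0.0
tool axes in jig (cols)
 [[-1.     0.001 -0.003]
 [ 0.001  1.     0.001]
 [ 0.003  0.001 -1.   ]] q [-0.02  0.67  1.77 -0.    0.71 -2.02]
shift cm in tool: [3.01 0.03 0.03]
```

send_rows --increments '[0, 0, 0, 0.6, 0, 0, -1, 0, 0, 0, 1, 0, 0, -1, 0, 0, 0, 1, 0, 0, -1, 0, 0, 0, 0, 0, -4, -1, 0, 0, 0, 0, 0, -5, -1]'

```text
time: 8.57
ee_pos: [506.6, 38.8, 110.6]
eef_rot: [-0.001, -0.215, 0.977, 0.0]
ft_force: [0.2, -0.1, 0.4]
width: 0.002
```

send_rows --increments '[0, 0, 0, 0, 0, -5, -1, 0, 0, 0, 0, 0, -4, -1, 0, 0, 0, 0, 0, 0, -1, 0, 0, 0, 0, 0, 0, -1, 0, 0, 0, 0, 0, 0, -1]'

```text
time: 9.2
ee_pos: [507.0, 39.0, 199.1]
eef_rot: [-0.001, -0.215, 0.977, 0.0]
ft_force: [-0.7, 0.4, 0.5]
width: -0.002
```

```bash
python3 -c "
from h import *
rep((140,0,200))"
```

```text
t 9.2 jig [-74.7  -0.2 199.1] F [-0.7  0.4  0.5] w -0.0
tool axes in jig (cols)
 [[-1.     0.001 -0.002]
 [ 0.001  1.     0.001]
 [ 0.002  0.001 -1.   ]] q [-0.04  0.37  1.67  0.    1.1  -2.04]
shift cm in tool: [-21.47   0.04  -0.13]
```

send_rows --increments '[0, 0, 0, -4.3, 0, 0, -1, 0, 0, 0, -4.3, 0, 0, -1, 0, 0, 0, -4.3, 0, 0, -1, 0, 0, 0, -4.3, 0, 0, -1, 0, 0, 0, -4.3, 0, 0, -1]'

```text
time: 9.82
ee_pos: [703.6, 129.8, 198.6]
eef_rot: [-0.001, -0.215, 0.977, 0.0]
ft_force: [0.2, -0.2, 0.0]
width: -0.003
```

send_rows --increments '[0, 0, 0, 0, 0, 0, -1, 0, 0, 0, 0, 0, 2, -1, 0, 0, 0, 0, 0, 3, -1, 0, 0, 0, 0, 0, 3, -1, 0, 0, 0, 0, 0, 1, -1]'

```text
time: 10.45
ee_pos: [700.9, 128.8, 107.6]
eef_rot: [-0.002, -0.215, 0.977, 0.0]
ft_force: [-1.3, -0.1, -0.2]
width: -0.002
```

```bash
python3 -c "
from h import *
rep((125,0,108))
p,d=read_camera('scene'); cv2.imwrite('pics/s6.png',cv2.resize(p[170:340,260:470,::-1],None,fx=3.5,fy=3.5,interpolation=cv2.INTER_CUBIC))
print(proj('scene',[j2w((20,0,27)),j2w((-40,0,27)),j2w((97,0,116))]))"
```

```text
t 10.45 jig [139.1  -0.3 107.6] F [-1.3 -0.1 -0.2] w -0.0
tool axes in jig (cols)
 [[-1.     0.001 -0.004]
 [ 0.001  1.     0.001]
 [ 0.004  0.001 -1.   ]] q [ 0.1   0.74  1.22 -0.    1.18 -1.91]
shift cm in tool: [ 1.41  0.03 -0.03]
[[360.15094575 275.27149639]
 [321.77330007 273.34145859]
 [417.35945386 234.33078121]]
```

View pics/s6.png

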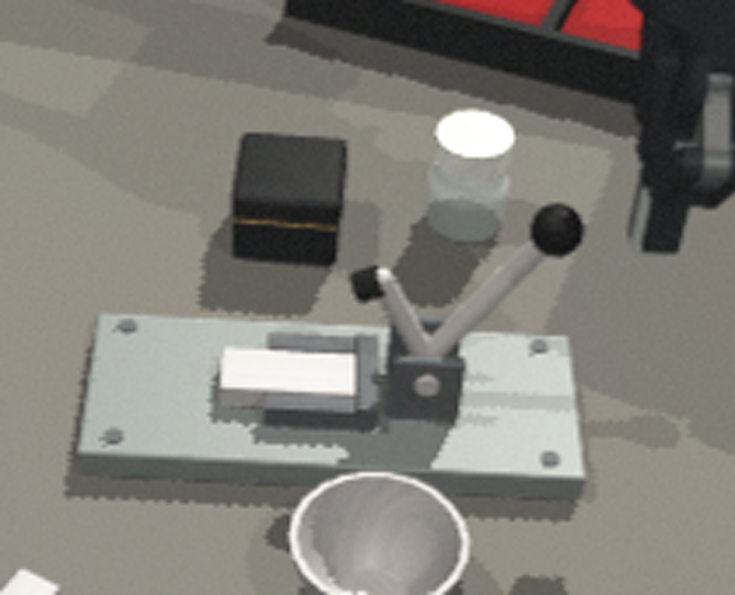

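The scene crop shows the bar's front touching the stop block at (356,375), the lever still open, and the fingertip at (660,240) behind the knob at (556,230).

send_rows --increments '[0, 0, 0, 0.8, 0, 0, -1, 0, 0, 0, 0.8, 0, 0, -1, 0, 0, 0, 0.6, 0, 0, -1, 0, 0, 0, 0.8, 0, 0, -1, 0, 0, 0, 0.8, 0, 0, -1]'

```text
time: 11.12
ee_pos: [669.7, 113.4, 111.8]
eef_rot: [0.002, -0.215, 0.977, -0.0]
ft_force: [5.2, 2.1, 4.0]
width: 0.004
```

send_rows --increments '[0, 0, 0, 0.8, 0, 0, -1, 0, 0, 0, 0.8, 0, 0, -1, 0, 0, 0, 0.8, 0, 0, -1, 0, 0, 0, 0.8, 0, 0, -1, 0, 0, 0, 0, 0, 0, -1]'

```text
time: 11.75
ee_pos: [638.4, 99.6, 110.1]
eef_rot: [-0.001, -0.215, 0.977, 0.0]
ft_force: [0.3, -0.5, 0.7]
width: 0.003
```

```bash
python3 -c "
from h import *
rep((55,0,108))
p,d=read_camera('scene'); cv2.imwrite('pics/s7.png',cv2.resize(p[170:340,260:470,::-1],None,fx=3.5,fy=3.5,interpolation=cv2.INTER_CUBIC))"
```

```text
t 11.75 jig [ 70.1  -0.5 110.1] F [ 0.3 -0.5  0.7] w 0.0
tool axes in jig (cols)
 [[-1.     0.001 -0.001]
 [ 0.001  1.     0.   ]
 [ 0.001  0.    -1.   ]] q [ 0.06  0.65  1.41 -0.    1.08 -1.94]
shift cm in tool: [1.51 0.05 0.21]
```

View pics/s7.png

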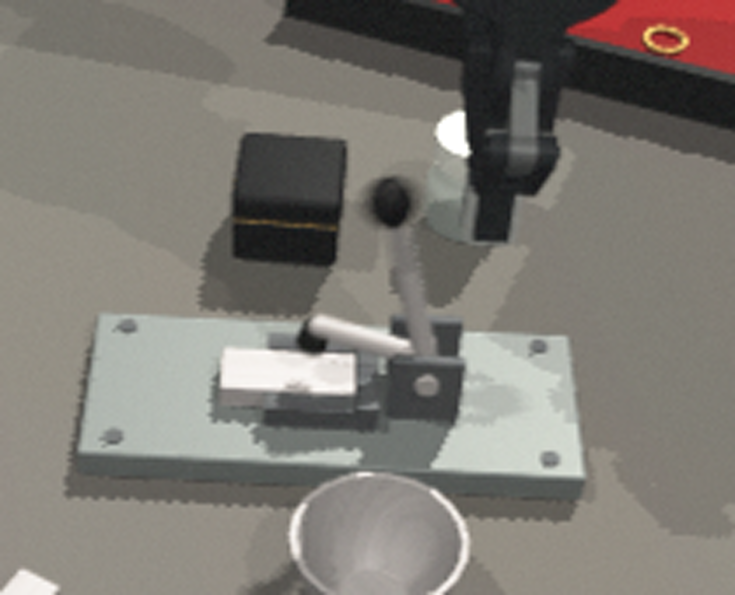

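The lever has passed centre and is in mid-snap: the knob at (392,200) is blurred and clear of the finger. I'll back off.

send_rows --increments '[0, 0, 0, -1, 0, 0, -1, 0, 0, 0, -2, 0, 0, -1, 0, 0, 0, -2, 0, 0, -1, 0, 0, 0, -1, 0, -3, -1, 0, 0, 0, 0, 0, -4, -1]'

```text
time: 12.42
ee_pos: [694.5, 125.8, 179.9]
eef_rot: [-0.001, -0.215, 0.977, 0.0]
ft_force: [0.4, -0.4, -0.0]
width: -0.004
```

send_rows --increments '[0, 0, 0, 0, 0, -3, -1, 0, 0, 0, 0, 0, 0, -1, 0, 0, 0, 0, 0, 0, -1, 0, 0, 0, 0, 0, 0, -1, 0, 0, 0, 0, 0, 0, -1]'

```text
time: 13.05
ee_pos: [693.6, 125.1, 209.4]
eef_rot: [-0.001, -0.215, 0.977, 0.0]
ft_force: [-0.3, -0.1, -0.8]
width: -0.003
```

```bash
python3 -c "
from h import *
rep()
p,d=read_camera('scene'); cv2.imwrite('pics/s8.png',cv2.resize(p[170:340,260:470,::-1],None,fx=3.5,fy=3.5,interpolation=cv2.INTER_CUBIC))
print((proj('scene',[j2w((3,0,116)),j2w((0,0,27)),j2w((20,0,27)),j2w((-40,0,27))])-[260,170])*3.5)"
```

```text
t 13.05 jig [130.8  -0.6 209.4] F [-0.3 -0.1 -0.8] w -0.0
tool axes in jig (cols)
 [[-1.     0.001 -0.001]
 [ 0.001  1.     0.   ]
 [ 0.001  0.    -1.   ]] q [ 0.09  0.63  1.15 -0.    1.36 -1.91]
[[323.02787136 214.31215797]
 [305.68433878 366.19500365]
 [350.52831011 368.45023735]
 [216.20655025 361.69510505]]
```

View pics/s8.png

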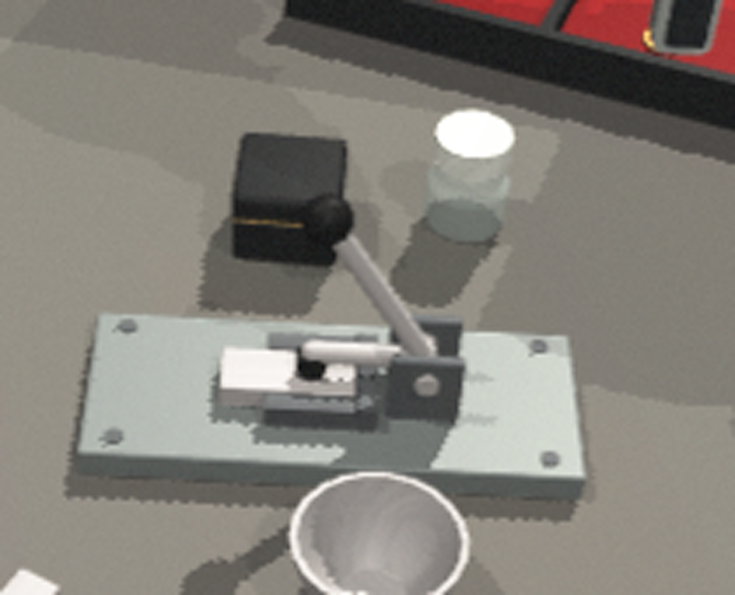

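The knob is at (328,219) in the crop, against a predicted clamped position of (323,214). The foot is on the bar at (312,370), and the bar's ends are where they were before clamping. The box, jar and bowl haven't moved.

```bash
python3 -c "
from rig import close_job
print(close_job())"
```

```text
the job is handed in; nothing more can be done
None
```

The bar is home against the end stop and the clamp lever is snapped down with its rubber foot on the bar. I handed the job in at about 13 s on the robot's clock.

- **Bar:** I pushed it with the closed fingertips. At the stop it stopped moving and the force rose to about 17 N. By then the fingertip was at jig x ≈ -50, where the bar's length puts it when home.
- **Lever:** I pushed the knob from behind at up to about 7 N in the readings. It went past centre and snapped over by itself, and I then backed the arm well clear.
- **Last picture:** The knob is within about 2 mm of its clamped position. That small offset matches the jig measurement error seen earlier. The foot is on the bar, the bar is still against the stop, and the ring box, jar and bowl have not moved. The robot was touching nothing, with force readings near zero.
- **Limits of the checks:** The top camera's view was blocked by the arm once it was over the jig. The later picture checks therefore rest on the scene camera alone. No check disagreed.

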